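# Start the figurine drying turntable

### The job

Start the drying turntable from its four single-key control boxes: first press the raised end of the rocker switch until it has tipped fully over, then push the square key all the way down so that it stays down, and last press the long bar key all the way down and let it come back up. Keep to this order, do not press the round key (stop), and leave the figurines, pots and brush standing or lying where they are: nothing is to be picked up or pushed about.

Things in the scene. Friction and masses are not known exactly. Their poses are not given: they have to be found in the camera images.
- rocker_box: grey box 96 x 96 x 45 mm, fixed to the table (it cannot shift); origin at the centre of its underside; a round metal conduit stub, 26 mm across, sticks out 16 mm from the middle of its +x side; carries the rocker switch, whose long direction is the box's x axis; the end that is raised at the start is the one towards the box's +x, the side with the conduit stub. Which of the four control boxes stands where changes, and so does its turn.
- rocker (a joint): angle of the rocker, rad: about 0 (0 to 0.06) at the start with its +x end raised, 0.5 when fully tipped over the other way. It has no spring: it turns against friction of 0.06 N m (about 3 N pressed at point rocker_end) and stays where it is left.
- rocker_end (a point): on the top face of the rocker's raised end, 22 mm along the paddle from the pivot, in the middle of its width; it moves with the rocker. The rocker is a flat white paddle 66 x 36 x 12 mm tilted 14 degrees (at the start), pivoted 52 mm above the table over the middle of its box; this point starts about 63 mm above the table and comes down about 11 mm when the rocker is fully over, then still 7 mm above the box's top.
- square_box: grey box 96 x 96 x 45 mm, fixed to the table (it cannot shift); origin at the centre of its underside; a round metal conduit stub, 26 mm across, sticks out 16 mm from the middle of its +x side; carries the square key. Which of the four control boxes stands where changes, and so does its turn.
- square_key (a joint): how far the square key is pushed down, m: about 0 at the start, 0.008 at its stop. No spring: friction of about 3 N, it stays down where it is left.
- square_key_top (a point): white plastic key, 36 x 36 mm, in the middle of its grey box. This point is the centre of its flat top, about 59 mm above the table, 14 mm above the box; it moves with the key (8 mm of travel, straight down).
- bar_box: grey box 96 x 96 x 45 mm, fixed to the table (it cannot shift); origin at the centre of its underside; a round metal conduit stub, 26 mm across, sticks out 16 mm from the middle of its +x side; carries the long bar key. Which of the four control boxes stands where changes, and so does its turn.
- bar_key (a joint): how far the bar key is pushed down, m: 0 up, 0.008 at its stop. Sprung: 2 N to start, 5.2 N at its stop; comes back up by itself when let go.
- bar_key_top (a point): white plastic key, 26 x 82 mm, long along its box's y axis, in the middle of its grey box. This point is the centre of its flat top, 59 mm above the table, 14 mm above the box; it moves with the key (8 mm of travel, straight down).
- round_box: grey box 96 x 96 x 45 mm, fixed to the table (it cannot shift); origin at the centre of its underside; a round metal conduit stub, 26 mm across, sticks out 16 mm from the middle of its +x side; carries the round key (stop). Which of the four control boxes stands where changes, and so does its turn.
- round_key (a joint): how far the round key is pushed down, m: 0 up, 0.008 at its stop; sprung. Leave it alone.
- round_key_top (a point): white plastic key, 38 mm across, round, in the middle of its grey box. This point is the centre of its flat top, 59 mm above the table.
- white_horse: loose white clay horse, about 125 x 60 x 122 mm high, head towards its -x; origin under its middle, at its feet. Bystander.
- red_horse: loose red clay horse of the same shape and size; origin under its middle. Bystander.
- rabbit: loose white clay rabbit with pink spots, 64 mm across, 115 mm high with its ears; origin under its middle. Bystander.
- paint_cup: loose empty white cup, 68 mm across, 75 mm high; origin under its middle. Bystander.
- paint_jar: loose closed glass jar, 56 mm across, 85 mm high; origin under its middle. Bystander.
- saucer: loose white saucer, 120 mm across, 18 mm high; origin under its middle. Bystander.
- brush: loose brush lying on the table, handle towards its -x; origin on its underside. Bystander.

How it is judged:
On the way, in this order (a step that is already met when the one before it is completed fails the run):
1. the rocker is tipped over (at least 0.42 of 0.5 rad) (value of joint rocker above 0.42 rad), for 0.1 s.
2. the square key is down (at least 6.5 of 8 mm) (value of joint square_key above 0.0065 m), for 0.1 s.
3. the bar key is pressed down (at least 6.5 of 8 mm) (value of joint bar_key above 0.0065 m), for 0.05 s.
At the end, for the whole second after the job is handed in: The rocker is tipped over (above 0.42 of 0.5 rad), the square key is down (above 6.5 of 8 mm), the bar key and the round key are up (within 1.5 mm), and every loose thing is within 20 mm of where it began and not tipped (under 0.4 rad) (value of joint rocker above 0.42 rad and value of joint square_key above 0.0065 m and value of joint each of bar_key, round_key below 0.0015 m and not (distance of any of white_horse, red_horse, rabbit, paint_cup, paint_jar, saucer, brush from where it was at the start of the episode above 0.02 m or angle between any of white_horse, red_horse, rabbit, paint_cup, paint_jar, saucer's own z axis and vertical above 0.4 rad)); the robot touches nothing.
It fails at once if the square key or the bar key is pressed (over 3 mm) before the rocker is over (value of joint rocker below 0.4 rad and value of joint any of square_key, bar_key above 0.003 m).
It fails at once if the bar key is pressed (over 3 mm) before the square key is down (value of joint bar_key above 0.003 m and value of joint square_key below 0.006 m).
It fails at once if the round key is pressed (over 3 mm) (value of joint round_key above 0.003 m).
It fails at once if a figurine, pot, saucer or brush is picked up, shifted over 20 mm or tipped over 0.4 rad (distance of any of white_horse, red_horse, rabbit, paint_cup, paint_jar, saucer, brush from where it was at the start of the episode above 0.02 m or angle between any of white_horse, red_horse, rabbit, paint_cup, paint_jar, saucer's own z axis and vertical above 0.4 rad).
It also fails if it takes over 58 s, if anything falls off the work surface, if the arm or the gripper's body presses on something with over 40 N, if the wrist force passes 120 N, or if a joint passes its speed limit or range.

### The arm

A 7-joint arm with a two-finger parallel gripper is mounted at the origin on the work surface. World frame = base frame: x ahead of the robot, y to its left, z up, the work surface at z = 0. Lengths are in m, angles in rad, forces in N, time in s.
With the tool pointing down it reaches from about 0.425 to 0.925 m from the base axis. Payload 6.8 kg.
Tool frame: the origin (TCP) lies on the mounting face of the last link; the fingertips stand 173 mm ahead of it and the grasp point (between the pads) lies 155 mm ahead of it; y points along the fingers, x is the direction in which the jaws open and shut, and the axes are right-handed (so a half turn about y gives the same grasp; the last joint's range is limited). The gripper opens to 85 mm and grips with 20 to 120 N. Pads are 22 mm wide; open, the fingers measure 114 mm over their backs; the gripper's body (76 mm by 85 mm) begins 54 mm behind the grasp point. The pads swing forward as they close: fully open they stand 13 mm farther back than shut.
Start: joints at [1.237, 0.477, 0.022, 1.555, -0.011, 1.109, -0.083], TCP at [0.151, -0.658, 0.405] pointing down, gripper open.
Joint ranges: [-2.96, 2.96], [-0.34, 2.1], [-1.41, 1.46], [0.24, 2.44], [-1.37, 4.51], [0.17, 1.92], [-2.96, 2.96]. Speed limits (rad/s): [2.39, 2.39, 3.14, 3.14, 3.14, 3.14, 3.14].

### API

Orientations are given as a rotation vector (axis times angle).
In Python, from bench import r gives the robot as it stands.
- The arm moves only by the tool step_arm, never from a script. Its arguments are lists of equal length, an entry for each row: "xyz": the shift along the tool's x, y, z scaled (see below), a list of three; "rotation": the turn, a rotation vector about the tool's x, y, z scaled (see below), a list of three. A call has 1 to 20 rows; each row is the pose to reach, as a shift and turn from the pose measured when the call began, along the tool's axes at that moment; what a row does not reach only later rows make up. The controller multiplies each number of a shift by 30 cm and each number of a turn by 90 degrees. A row lasts 1/8 s, in which the tool goes at most 62.5 mm and 10.7 degrees, less where a joint would pass 70% of its speed; a pose out of reach is approached as far as the arm can. A call with a number of a shift or a turn outside -1 to 1 is refused whole. A call with a gripper value outside its range is refused whole. "grip" is the closure, from 0 (fully open) to 1 (shut), set as the call begins (left out, the last holds). The fingers move at their own pace and stop on an object; "force" is the grip in N (left out, the last holds). Time passes only in rows, so rows that repeat a pose let the fingers close. It gives the time, the measured TCP pose, the force and the opening at its end, in the units of the state.
- r.get_obs(): the state, without advancing time (a new reading comes with each control period).
- r.grab_frame(name): name is "side" or "top" or "wrist"; returns a dict with "pixels" (400x640x3 uint8, red, green, blue), "fx", "fy", "cx", "cy" (pixels), "position" and "attitude" of the camera in the world; the wrist camera has in their place "mount" (4x4, takes a point from camera to tool coordinates, whose origin is the TCP and whose axes are the tool frame's). Camera axes: x right, y down, z forward; pixel columns grow to the right and rows downward; lengths in m; the calibration is good to about 2 mm. A picture is of the moment at which its call begins: read the wrist's pose just before it. There is no depth.
- r.hand_in(): hands the job in, once; it reports no verdict.
The state is a dict: "clock": time; "joints": joint angles; "qvel": joint speeds; "tau": joint torques, N m; "tcp_pos": TCP position; "orientation": TCP orientation; "contact_force": force on the tool from outside, world axes, zero at the start; "moment": the same for the moment, N m; "grip_width": finger opening in m.
Only numpy, scipy, OpenCV 4.12 (cv2) and the standard library are available. Lean on these libraries where they do the work, as an engineer would, in place of code of your own. Each camera call takes 0.05 s, during which the arm holds its last target.

## Working session

There is one attempt and no reset: what is moved stays moved. The work goes in short steps, Python scripts to look and compute and a tool call to move; the robot and the scene stay as the last step left them, time stands still between calls to the robot, and variables do not carry over. Pictures are saved under pics/ and viewed, and the job is handed in when it is done.

Besides the shell and the picture viewer there is one more tool, called after "Call:" as name(argument=value, ...), one argument or row to a line, values as JSON. step_arm: Moves the arm, as the interface text tells. Its arguments: {"type":"object","properties":{"xyz":{"type":"array"},"rotation":{"type":"array"},"grip":{"type":"number"},"force":{"type":"number"}},"required":["xyz","rotation"]}

```bash
mkdir -p pics; ls; python3 - <<'E'
from bench import r
import cv2,json,numpy as np
o=r.get_obs();print({k:np.round(v,3).tolist() for k,v in o.items()})
for n in ["top","side","wrist"]:
    f=r.grab_frame(n);cv2.imwrite(f"pics/{n}0.png",f["pixels"][:,:,::-1])
    print(n,{k:np.round(v,4).tolist() for k,v in f.items() if k!="pixels"})
E
```

```text
pics
{'clock': 0.0, 'joints': [1.237, 0.478, 0.022, 1.556, -0.012, 1.109, -0.083], 'qvel': [-0.0, -0.001, 0.001, -0.0, 0.0, -0.0, 0.001], 'tau': [-0.002, -59.646, 1.607, -28.12, 0.012, 0.009, 0.0], 'tcp_pos': [0.151, -0.658, 0.404], 'orientation': [-1.307, 1.042, -1.04], 'contact_force': [-0.682, 0.386, -0.427], 'moment': [-0.018, -0.012, -0.004], 'grip_width': 0.085}
top {'fx': 388.4929, 'fy': 388.4929, 'cx': 327.0522, 'cy': 198.5107, 'position': [0.487, -0.0021, 0.8872], 'attitude': [-2.184, 2.1339, -0.0701]}
side {'fx': 391.3079, 'fy': 391.3079, 'cx': 317.3947, 'cy': 204.3721, 'position': [0.3356, 0.4304, 0.6644], 'attitude': [-0.6186, 2.75, -0.9757]}
wrist {'fx': 344.5644, 'fy': 344.5644, 'cx': 329.2847, 'cy': 199.7467, 'mount': [[1.0, -0.0002, 0.0004, -0.0007], [-0.0004, -0.2655, 0.9641, 0.0313], [-0.0001, -0.9641, -0.2655, 0.0675], [0.0, 0.0, 0.0, 1.0]]}
```

View pics/top0.png

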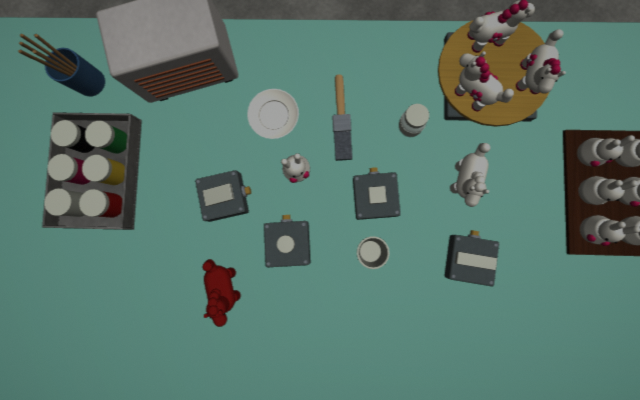

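View pics/side0.png

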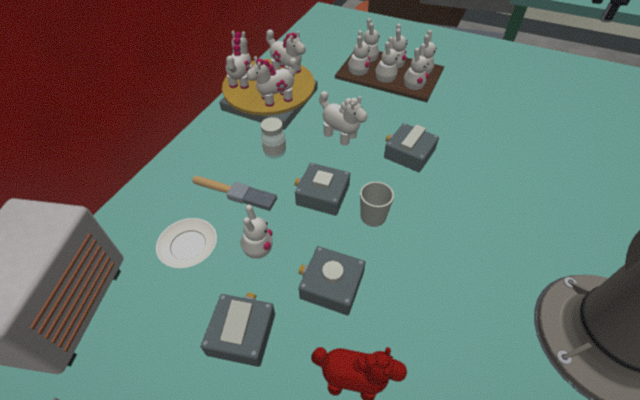

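View pics/wrist0.png

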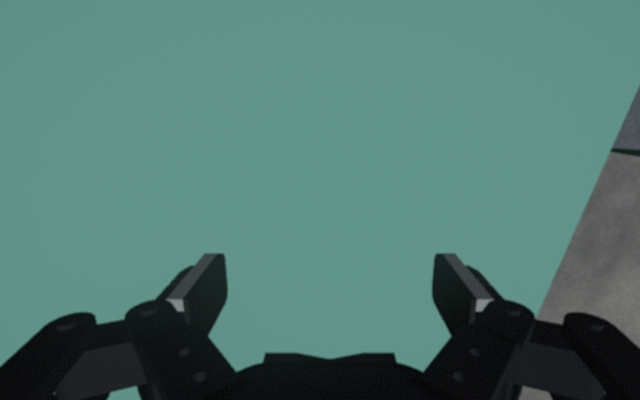

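```bash
cat > h.py <<'E'
import numpy as np, cv2
from scipy.spatial.transform import Rotation as R
from bench import r
def cam(n,f,o=None):
    if n=="wrist":
        T=np.eye(4);T[:3,:3]=R.from_rotvec(o["orientation"]).as_matrix();T[:3,3]=o["tcp_pos"];M=T@np.array(f["mount"])
        return M[:3,:3],M[:3,3]
    return R.from_rotvec(f["attitude"]).as_matrix(),np.array(f["position"])
def proj(f,C,p):
    Rm,t=C;q=(np.atleast_2d(p)-t)@Rm
    return np.c_[f["fx"]*q[:,0]/q[:,2]+f["cx"],f["fy"]*q[:,1]/q[:,2]+f["cy"]]
def unproj(f,C,uv,z):
    Rm,t=C;uv=np.atleast_2d(uv);d=np.c_[(uv[:,0]-f["cx"])/f["fx"],(uv[:,1]-f["cy"])/f["fy"],np.ones(len(uv))]@Rm.T
    z=np.broadcast_to(z,len(uv));return t+d*((z-t[2])/d[:,2])[:,None]
E
python3 - <<'E'
from h import *
o=r.get_obs();print(R.from_rotvec(o["orientation"]).as_matrix().round(3))
E
```

```text
[[ 0.224 -0.     0.975]
 [-0.975  0.001  0.224]
 [-0.001 -1.    -0.   ]]
```

```bash
python3 - <<'E'
import cv2,numpy as np
t=cv2.imread("pics/top0.png");s=cv2.imread("pics/side0.png")
def z(im,x,y,w=75):
    c=cv2.resize(im[y:y+w,x:x+w],None,fx=5.3,fy=5.3,interpolation=cv2.INTER_CUBIC)
    c=np.clip(c*1.7,0,255).astype(np.uint8)
    for k in range(0,w,10):
        cv2.putText(c,str(x+k),(int(k*5.3),10),0,.35,(0,255,255));cv2.putText(c,str(y+k),(0,int(k*5.3)+10),0,.35,(0,255,255))
        cv2.line(c,(int(k*5.3),0),(int(k*5.3),397),(0,90,90),1);cv2.line(c,(0,int(k*5.3)),(397,int(k*5.3)),(0,90,90),1)
    return c
cv2.imwrite("pics/z1.png",np.hstack([z(t,185,160),z(t,340,160)]))
cv2.imwrite("pics/z2.png",np.hstack([z(t,436,222),z(s,200,290)]))
E
```

```text
(no output)
```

View pics/z1.png

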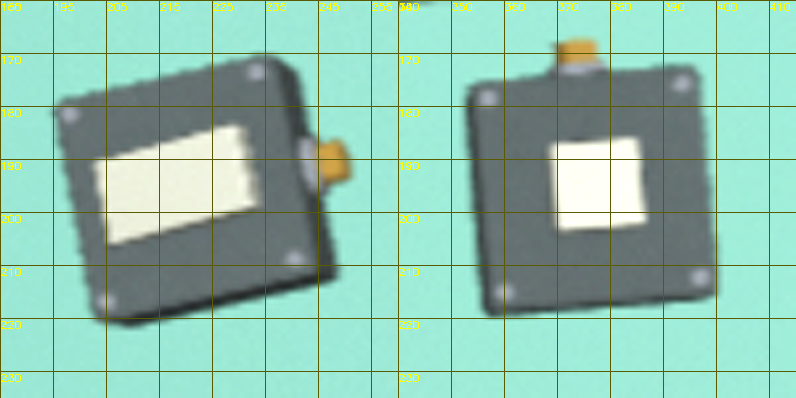

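View pics/z2.png

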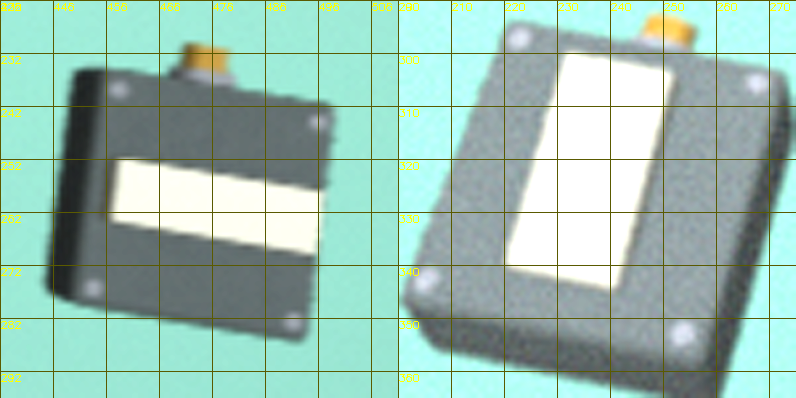

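```bash
cat > m.py <<'E'
from h import *
f=r.grab_frame("top");C=cam("top",f)
S={"rocker":((185,160),[(69,115),(257,72),(295,259),(106,302)],[(95,161),(240,124),(257,206),(108,244)],(335,160)),
"square":((340,160),[(90,98),(284,83),(302,277),(107,292)],[(152,144),(239,138),(248,222),(158,230)],(180,55)),
"bar":((436,222),[(119,90),(320,122),(293,322),(93,288)],[(117,159),(324,191),(317,255),(110,220)],(207,60))}
for k,(o,sc,key,st) in S.items():
    P=lambda a:np.array(a)/5.3+o
    p=unproj(f,C,P(sc),.045);c=p.mean(0);q=unproj(f,C,P(key),.059 if k!="rocker" else .058)
    s=unproj(f,C,P([st]),.0225)[0];a=p-c
    print(k,"box",c.round(4),"sides",np.linalg.norm(np.roll(p,-1,0)-p,axis=1).round(4))
    print("  key c",q.mean(0).round(4),"sides",np.linalg.norm(np.roll(q,-1,0)-q,axis=1).round(4),"stub",s.round(4),"dist",np.linalg.norm((s-c)[:2]).round(4))
    # direction +x from screws: nearest of the edge normals to stub direction
    e=[(p[1]-p[0]+p[2]-p[3]),(p[3]-p[0]+p[2]-p[1])]
    e=[v*sg/np.linalg.norm(v) for v in e for sg in(1,-1)]
    b=max(e,key=lambda v:v[:2]@(s-c)[:2]);print("  xdir",b.round(3),"yaw",np.arctan2(b[1],b[0]).round(3), np.arctan2((s-c)[1],(s-c)[0]).round(3))
E
python3 m.py
```

```text
rocker box [0.5684 0.2606 0.045 ] sides [0.0805 0.08   0.0801 0.08  ]
  key c [0.5683 0.2594 0.058 ] sides [0.0613 0.0346 0.0627 0.0347] stub [0.5833 0.2025 0.0225] dist 0.06
  xdir [ 0.244 -0.97   0.   ] yaw -1.324 -1.319
square box [ 0.5757 -0.0846  0.045 ] sides [0.0799 0.0801 0.0796 0.0802]
  key c [ 0.5757 -0.0846  0.059 ] sides [0.0351 0.0342 0.0363 0.0349] stub [ 0.6341 -0.0795  0.0225] dist 0.0587
  xdir [ 0.995  0.102 -0.   ] yaw 0.102 0.087
bar box [ 0.4406 -0.2936  0.045 ] sides [0.0806 0.0803 0.0796 0.0798]
  key c [ 0.441  -0.2929  0.059 ] sides [0.0813 0.0252 0.0812 0.0241] stub [ 0.4988 -0.3024  0.0225] dist 0.0589
  xdir [ 0.99  -0.142 -0.   ] yaw -0.143 -0.15
```

Call:
step_arm(
  xyz=[
    [-0.69,0,0.97],
    [-0.69,0,0.97],
    [-0.69,0,0.97],
    [-0.69,0,0.97],
    [-0.69,0,0.97],
    [-0.69,0,0.97],
    [-0.69,0,0.97],
    [-0.69,0,0.97],
  ],
  rotation=[
    [0,0,0],
    [0,0,0],
    [0,0,0],
    [0,0,0],
    [0,0,0],
    [0,0,0],
    [0,0,0],
    [0,0,0],
  ],
  grip=1,
  force=60,
)

```text
clock: 1.2
tcp_pos: [0.3879, -0.3913, 0.4042]
orientation: [-1.307, 1.043, -1.041]
contact_force: [-0.9, -0.2, -0.2]
grip_width: -0.0002
```

```bash
cat > d.py <<'E'
import sys
from h import *
o=r.get_obs();M=R.from_rotvec(o["orientation"]).as_matrix()
print("t",round(o["clock"],2),"tcp",np.round(o["tcp_pos"],4),"F",np.round(o["contact_force"],2),"w",round(o["grip_width"],4),"j",np.round(o["joints"],2))
print(M.round(3).tolist())
T={"rocker":(0.5684+.022*.244,0.2606-.022*.97,.063),"square":(.5757,-.0846,.059),"bar":(.4408,-.2933,.059)}
for k,v in T.items():
    d=np.array(v)-(np.array(o["tcp_pos"])+.173*M[:,1]);print(k,"world d from tip",d.round(4),"tool units",(M.T@d/.3).round(4))
E
python3 d.py
```

```text
t 1.2 tcp [ 0.3879 -0.3913  0.4042] F [-0.85 -0.24 -0.22] w -0.0002 j [ 0.77  0.28 -0.12  1.85  0.04  1.02 -0.7 ]
[[0.223, -0.001, 0.975], [-0.975, 0.001, 0.223], [-0.001, -1.0, -0.001]]
rocker world d from tip [ 0.186   0.6304 -0.1682] tool units [-1.9091  0.5617  1.0745]
square world d from tip [ 0.188   0.3066 -0.1722] tool units [-0.8554  0.5743  0.8395]
bar world d from tip [ 0.0531  0.0979 -0.1722] tool units [-0.2779  0.5742  0.2458]
```

Call:
step_arm(
  xyz=[
    [-0.95,0,0.54],
    [-0.95,0,0.54],
    [-0.95,0,0.54],
    [-0.95,0,0.54],
    [-0.95,0,0.54],
    [-0.95,0,0.54],
    [-0.95,0,0.54],
  ],
  rotation=[
    [0,0,0],
    [0,0,0],
    [0,0,0],
    [0,0,0],
    [0,0,0],
    [0,0,0],
    [0,0,0],
  ],
)

```text
clock: 2.08
tcp_pos: [0.4821, -0.0781, 0.4043]
orientation: [-1.308, 1.043, -1.041]
contact_force: [-0.8, -0.4, -0.0]
grip_width: -0.0001
```

Call:
step_arm(
  xyz=[
    [-0.95,0,0.54],
    [-0.95,0,0.54],
    [-0.95,0,0.54],
    [-0.95,0,0.54],
    [-0.95,0,0.54],
    [-0.95,0,0.54],
    [-0.95,0,0.54],
    [-0.95,0,0.54],
  ],
  rotation=[
    [0,0,0],
    [0,0,0],
    [0,0,0],
    [0,0,0],
    [0,0,0],
    [0,0,0],
    [0,0,0],
    [0,0,0],
  ],
)

```text
clock: 3.08
tcp_pos: [0.5771, 0.2325, 0.4039]
orientation: [-1.308, 1.045, -1.045]
contact_force: [-0.7, 0.0, -0.2]
grip_width: 0.0001
```

```bash
python3 d.py; python3 - <<'E'
from h import *
for n in ["wrist","top"]:
    f=r.grab_frame(n);cv2.imwrite(f"pics/{n}1.png",f["pixels"][:,:,::-1])
E
```

```text
t 3.08 tcp [0.5771 0.2325 0.4039] F [-0.7   0.01 -0.19] w 0.0001 j [-0.15  0.43 -0.45  1.66  0.21  1.1  -2.01]
[[0.219, -0.002, 0.976], [-0.976, -0.002, 0.219], [0.002, -1.0, -0.002]]
rocker world d from tip [-0.0031  0.0071 -0.1679] tool units [-0.0263  0.5596 -0.0036]
square world d from tip [-0.0011 -0.3167 -0.1719] tool units [ 1.0284  0.575  -0.2338]
bar world d from tip [-0.136  -0.5254 -0.1719] tool units [ 1.6087  0.5771 -0.8249]
```

View pics/wrist1.png

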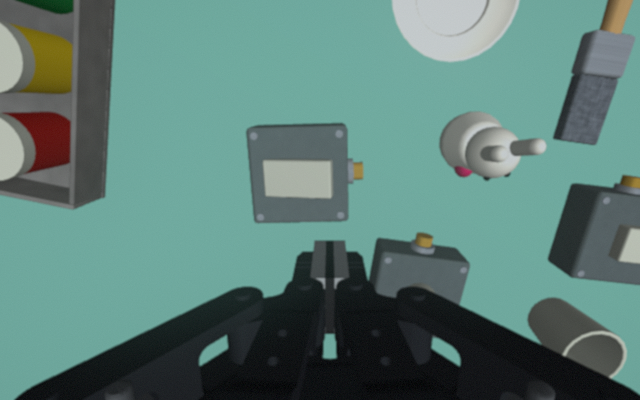

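```bash
python3 - <<'E'
from h import *
o=r.get_obs();f=r.grab_frame("wrist");C=cam("wrist",f,o)
print(unproj(f,C,[(253,136),(339,132),(340,215),(260,217)],.045).mean(0))
E
```

```text
[0.57039472 0.26299057 0.045     ]
```

Call:
step_arm(
  xyz=[
    [-0.026,0.2,-0.004],
    [-0.026,0.4,-0.004],
    [-0.026,0.5,-0.004],
    [-0.026,0.52,-0.004],
    [-0.026,0.52,-0.004],
    [-0.026,0.52,-0.004],
  ],
  rotation=[
    [0,0,0],
    [0,0,0],
    [0,0,0],
    [0,0,0],
    [0,0,0],
    [0,0,0],
  ],
)

```text
clock: 3.98
tcp_pos: [0.5744, 0.2411, 0.2504]
orientation: [-1.304, 1.043, -1.045]
contact_force: [0.2, 0.9, 0.6]
grip_width: 0.0003
```

```bash
python3 d.py; python3 - <<'E'
from h import *
f=r.grab_frame("side");cv2.imwrite("pics/side2.png",cv2.resize(f["pixels"][200:400,100:400,::-1],None,fx=2.6,fy=2.6))
E
```

```text
t 3.98 tcp [0.5744 0.2411 0.2504] F [0.23 0.85 0.59] w 0.0003 j [-0.2   0.6  -0.4   1.78  0.31  0.82 -2.1 ]
[[0.22, 0.002, 0.976], [-0.976, 0.001, 0.22], [-0.0, -1.0, 0.002]]
rocker world d from tip [-0.001  -0.002  -0.0144] tool units [ 0.0057  0.0478 -0.0049]
square world d from tip [ 0.0009 -0.3258 -0.0184] tool units [ 1.0602  0.0606 -0.236 ]
bar world d from tip [-0.134  -0.5345 -0.0184] tool units [ 1.6399  0.0592 -0.8277]
```

View pics/side2.png

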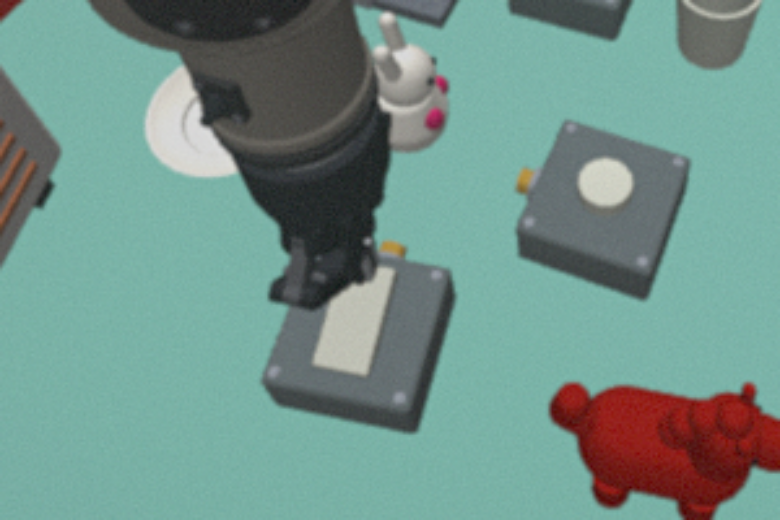

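Call:
step_arm(
  xyz=[
    [0.006,0.02,0],
    [0.006,0.04,0],
    [0.006,0.05,0],
    [0.006,0.06,0],
    [0.006,0.07,0],
    [0.006,0.075,0],
    [0.006,0.08,0],
    [0.006,0.08,0],
  ],
  rotation=[
    [0,0,0],
    [0,0,0],
    [0,0,0],
    [0,0,0],
    [0,0,0],
    [0,0,0],
    [0,0,0],
    [0,0,0],
  ],
)

```text
clock: 5.03
tcp_pos: [0.5752, 0.2385, 0.2268]
orientation: [-1.305, 1.043, -1.047]
contact_force: [-0.2, -6.1, 8.6]
grip_width: 0.0001
```

```bash
python3 d.py
```

```text
t 5.03 tcp [0.5752 0.2385 0.2268] F [-0.2  -6.11  8.57] w 0.0001 j [-0.21  0.63 -0.39  1.8   0.33  0.78 -2.12]
[[0.219, 0.002, 0.976], [-0.976, -0.001, 0.219], [0.002, -1.0, 0.002]]
rocker world d from tip [-0.0019  0.001   0.0092] tool units [-0.0045 -0.0306 -0.0054]
square world d from tip [ 0.     -0.3229  0.0052] tool units [ 1.0502 -0.0161 -0.2356]
bar world d from tip [-0.1349 -0.5316  0.0052] tool units [ 1.6305 -0.0164 -0.8267]
```

Call:
step_arm(
  xyz=[
    [0,0.006,0],
    [0,0.012,0],
    [0,0.012,0],
    [0,0.012,0],
  ],
  rotation=[
    [0,0,0],
    [0,0,0],
    [0,0,0],
    [0,0,0],
  ],
)

```text
clock: 5.52
tcp_pos: [0.5753, 0.2387, 0.2262]
orientation: [-1.305, 1.042, -1.048]
contact_force: [-7.3, -7.6, 27.1]
grip_width: 0.0
```

```bash
python3 d.py
```

```text
t 5.53 tcp [0.5753 0.2387 0.2262] F [-7.28 -7.65 27.14] w 0.0 j [-0.21  0.63 -0.39  1.8   0.33  0.78 -2.12]
[[0.219, 0.004, 0.976], [-0.976, -0.002, 0.219], [0.003, -1.0, 0.003]]
rocker world d from tip [-0.0021  0.0009  0.0098] tool units [-0.0044 -0.0328 -0.0061]
square world d from tip [-2.00e-04 -3.23e-01  5.80e-03] tool units [ 1.0503 -0.0174 -0.2361]
bar world d from tip [-0.1351 -0.5317  0.0058] tool units [ 1.6307 -0.0176 -0.8271]
```

Force climbs to 27 N while the height stays the same, so the rocker is on its stop. I'll lift and check.

Call:
step_arm(
  xyz=[
    [0,-0.05,0],
    [0,-0.2,0],
    [0,-0.4,0],
    [0,-0.5,0],
    [0,-0.5,0],
    [0,-0.5,0],
  ],
  rotation=[
    [0,0,0],
    [0,0,0],
    [0,0,0],
    [0,0,0],
    [0,0,0],
    [0,0,0],
  ],
)

```text
clock: 6.28
tcp_pos: [0.5741, 0.2392, 0.3751]
orientation: [-1.306, 1.042, -1.047]
contact_force: [-0.3, -0.3, -1.0]
grip_width: 0.0
```

```bash
python3 d.py;python3 - <<'E'
from h import *
im=[]
o=r.get_obs()
f=r.grab_frame("wrist");cv2.imwrite("pics/wrist3.png",f["pixels"][:,:,::-1]);C=cam("wrist",f,o)
f2=r.grab_frame("side")
a=cv2.resize(f2["pixels"][280:380,190:290,::-1],(400,400),interpolation=2)
b=cv2.resize(f["pixels"][110:240,235:365,::-1],(400,400),interpolation=2)
cv2.imwrite("pics/z3.png",np.hstack([a,b]))
# predicted raised/tipped paddle corners
c=np.array([.5684,.2606]);x=np.array([.244,-.97]);y=np.array([.97,.244])
for n,ff,CC in(("wrist",f,C),("side",f2,cam("side",f2))):
  for a in(14,-14.6):
    t=np.radians(a);P=[]
    for u,v in((.033,.018),(.033,-.018),(-.033,-.018),(-.033,.018)):
        P.append([*(c+x*(u*np.cos(t)-.006*np.sin(t))+y*v),.052+u*np.sin(t)+.006*np.cos(t)])
    print(n,a,proj(ff,CC,P).round(1).tolist())
E
```

```text
t 6.28 tcp [0.5741 0.2392 0.3751] F [-0.33 -0.25 -1.01] w 0.0 j [-0.16  0.46 -0.45  1.69  0.23  1.04 -2.03]
[[0.22, 0.002, 0.976], [-0.976, -0.002, 0.22], [0.002, -1.0, 0.001]]
rocker world d from tip [-0.0007  0.0004 -0.1391] tool units [-0.003   0.4638 -0.0027]
square world d from tip [ 0.0012 -0.3234 -0.1431] tool units [ 1.0516  0.4793 -0.2334]
bar world d from tip [-0.1337 -0.5321 -0.1431] tool units [ 1.6316  0.4799 -0.8248]
wrist 14 [[338.8, 168.5], [339.6, 210.6], [267.0, 207.1], [264.0, 167.1]]
wrist -14.6 [[341.6, 165.1], [342.2, 205.2], [267.3, 212.5], [264.1, 170.5]]
side 14 [[231.6, 299.3], [252.5, 303.2], [241.6, 345.1], [219.9, 340.6]]
side -14.6 [[233.9, 302.0], [254.4, 305.9], [240.6, 339.4], [218.5, 334.9]]
```

View pics/z3.png

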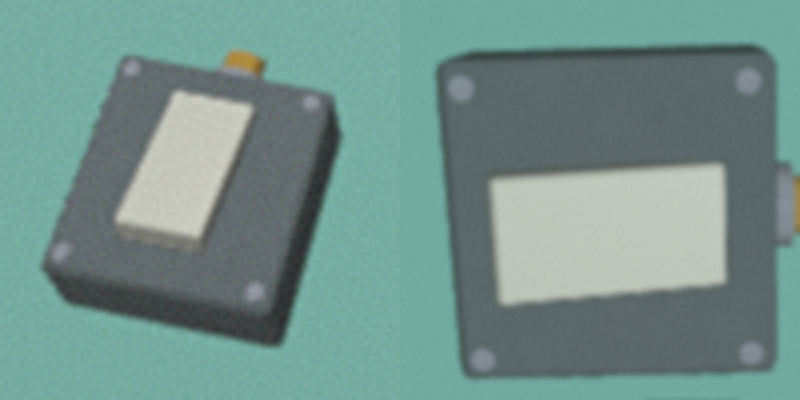

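Call:
step_arm(
  xyz=[
    [0.95,0,-0.23],
    [0.95,0,-0.23],
    [0.95,0,-0.23],
    [0.95,0,-0.23],
    [0.95,0,-0.23],
    [0.95,0,-0.23],
    [0.95,0,-0.23],
  ],
  rotation=[
    [0,0,0],
    [0,0,0],
    [0,0,0],
    [0,0,0],
    [0,0,0],
    [0,0,0],
    [0,0,0],
  ],
)

```text
clock: 7.25
tcp_pos: [0.5692, -0.0535, 0.3743]
orientation: [-1.308, 1.044, -1.045]
contact_force: [0.1, -0.0, -0.1]
grip_width: -0.0002
```

```bash
python3 d.py
```

```text
t 7.25 tcp [ 0.5692 -0.0535  0.3743] F [ 0.13 -0.05 -0.13] w -0.0002 j [ 0.29  0.37 -0.38  1.82  0.16  0.99 -1.51]
[[0.22, -0.001, 0.976], [-0.976, -0.002, 0.22], [0.002, -1.0, -0.001]]
rocker world d from tip [ 0.0047  0.2931 -0.1383] tool units [-0.9504  0.4594  0.2306]
square world d from tip [ 0.0066 -0.0308 -0.1423] tool units [ 1.041e-01  4.746e-01 -4.000e-04]
bar world d from tip [-0.1283 -0.2395 -0.1423] tool units [ 0.6839  0.4762 -0.592 ]
```

Call:
step_arm(
  xyz=[
    [0.104,0,0],
    [0.104,0.2,0],
    [0.104,0.38,0],
    [0.104,0.42,0],
    [0.104,0.43,0],
    [0.104,0.43,0],
  ],
  rotation=[
    [0,0,0],
    [0,0,0],
    [0,0,0],
    [0,0,0],
    [0,0,0],
    [0,0,0],
  ],
)

```text
clock: 8.0
tcp_pos: [0.577, -0.0837, 0.2472]
orientation: [-1.306, 1.041, -1.046]
contact_force: [0.3, -0.0, 1.4]
grip_width: 0.0
```

```bash
python3 d.py; python3 - <<'E'
from h import *
f=r.grab_frame("side");cv2.imwrite("pics/side4.png",cv2.resize(f["pixels"][100:300,180:480,::-1],None,fx=2.6,fy=2.6))
E
```

```text
t 8.0 tcp [ 0.577  -0.0837  0.2472] F [ 0.28 -0.03  1.4 ] w 0.0 j [ 0.29  0.54 -0.33  1.89  0.25  0.75 -1.53]
[[0.22, 0.002, 0.975], [-0.975, -0.002, 0.22], [0.002, -1.0, 0.002]]
rocker world d from tip [-0.0036  0.3232 -0.0112] tool units [-1.0537  0.0353  0.2257]
square world d from tip [-0.0017 -0.0006 -0.0152] tool units [ 0.0007  0.0506 -0.0061]
bar world d from tip [-0.1366 -0.2093 -0.0152] tool units [ 0.5801  0.0509 -0.5981]
```

View pics/side4.png

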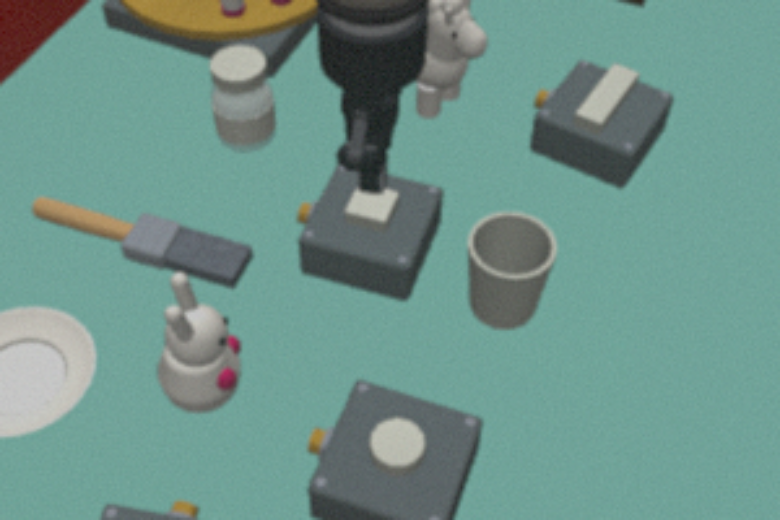

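Call:
step_arm(
  xyz=[
    [0,0.025,-0.005],
    [0,0.045,-0.005],
    [0,0.055,-0.005],
    [0,0.065,-0.005],
    [0,0.075,-0.005],
    [0,0.082,-0.005],
    [0,0.085,-0.005],
    [0,0.085,-0.005],
  ],
  rotation=[
    [0,0,0],
    [0,0,0],
    [0,0,0],
    [0,0,0],
    [0,0,0],
    [0,0,0],
    [0,0,0],
    [0,0,0],
  ],
)

```text
clock: 9.05
tcp_pos: [0.5755, -0.0842, 0.2243]
orientation: [-1.307, 1.041, -1.048]
contact_force: [-9.6, -0.8, 26.6]
grip_width: -0.0003
```

```bash
python3 d.py
```

```text
t 9.05 tcp [ 0.5755 -0.0842  0.2243] F [-9.61 -0.81 26.57] w -0.0003 j [ 0.28  0.57 -0.32  1.9   0.27  0.71 -1.54]
[[0.22, 0.002, 0.976], [-0.976, -0.003, 0.22], [0.004, -1.0, 0.002]]
rocker world d from tip [-0.0022  0.324   0.0117] tool units [-1.055  -0.0425  0.2304]
square world d from tip [-0.0003  0.0001  0.0077] tool units [-0.0005 -0.0257 -0.0007]
bar world d from tip [-0.1352 -0.2086  0.0077] tool units [ 0.5793 -0.0245 -0.5923]
```

Call:
step_arm(
  xyz=[
    [0,-0.05,0],
    [0,-0.2,0],
    [0,-0.4,0],
    [0,-0.5,0],
    [0,-0.5,0],
    [0,-0.5,0],
  ],
  rotation=[
    [0,0,0],
    [0,0,0],
    [0,0,0],
    [0,0,0],
    [0,0,0],
    [0,0,0],
  ],
)

```text
clock: 9.8
tcp_pos: [0.5749, -0.0837, 0.3735]
orientation: [-1.308, 1.042, -1.047]
contact_force: [-0.6, -0.2, -1.1]
grip_width: -0.0001
```

```bash
python3 d.py;python3 - <<'E'
from h import *
f2=r.grab_frame("side")
a=cv2.resize(f2["pixels"][150:220,285:355,::-1],(400,400),interpolation=2)
b=cv2.resize(cv2.imread("pics/side0.png")[150:220,285:355],(400,400),interpolation=2)
cv2.imwrite("pics/z5.png",np.hstack([b,a]))
E
```

```text
t 9.8 tcp [ 0.5749 -0.0837  0.3735] F [-0.59 -0.22 -1.14] w -0.0001 j [ 0.33  0.38 -0.37  1.8   0.17  0.99 -1.46]
[[0.22, 0.001, 0.976], [-0.976, -0.003, 0.22], [0.003, -1.0, 0.001]]
rocker world d from tip [-0.0013  0.3236 -0.1375] tool units [-1.0547  0.455   0.2325]
square world d from tip [ 0.0006 -0.0003 -0.1415] tool units [-2.000e-04  4.718e-01  1.400e-03]
bar world d from tip [-0.1343 -0.209  -0.1415] tool units [ 0.5796  0.4734 -0.5902]
```

View pics/z5.png

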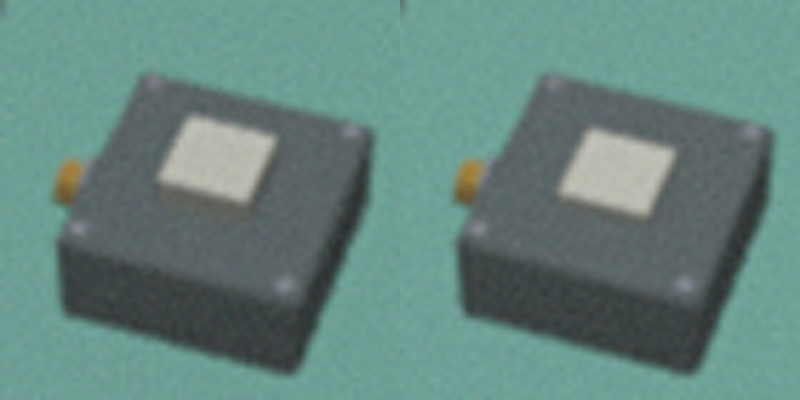

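The before and after crops show the square key about 13 px lower, so it's down and holding. Next is the bar key.

Call:
step_arm(
  xyz=[
    [0.58,0,-0.59],
    [0.58,0,-0.59],
    [0.58,0,-0.59],
    [0.58,0,-0.59],
    [0.58,0,-0.59],
    [0.58,0,-0.59],
    [0.58,0.2,-0.59],
    [0.58,0.38,-0.59],
    [0.58,0.42,-0.59],
    [0.58,0.42,-0.59],
    [0.58,0.42,-0.59],
  ],
  rotation=[
    [0,0,0],
    [0,0,0],
    [0,0,0],
    [0,0,0],
    [0,0,0],
    [0,0,0],
    [0,0,0],
    [0,0,0],
    [0,0,0],
    [0,0,0],
    [0,0,0],
  ],
)

```text
clock: 11.22
tcp_pos: [0.4416, -0.2929, 0.2495]
orientation: [-1.308, 1.04, -1.048]
contact_force: [0.3, 0.5, 0.6]
grip_width: 0.0
```

```bash
python3 d.py; python3 - <<'E'
from h import *
f=r.grab_frame("side");cv2.imwrite("pics/side6.png",cv2.resize(f["pixels"][60:260,240:540,::-1],None,fx=2.6,fy=2.6))
E
```

```text
t 11.22 tcp [ 0.4416 -0.2929  0.2495] F [0.32 0.53 0.59] w 0.0 j [ 0.68  0.46 -0.26  2.02  0.19  0.68 -1.05]
[[0.221, 0.003, 0.975], [-0.975, -0.005, 0.221], [0.005, -1.0, 0.002]]
rocker world d from tip [ 0.1316  0.5329 -0.0135] tool units [-1.6361  0.0383  0.8197]
square world d from tip [ 0.1335  0.2091 -0.0175] tool units [-0.5818  0.0566  0.5878]
bar world d from tip [-0.0014  0.0004 -0.0175] tool units [-0.0025  0.0583 -0.0043]
```

View pics/side6.png

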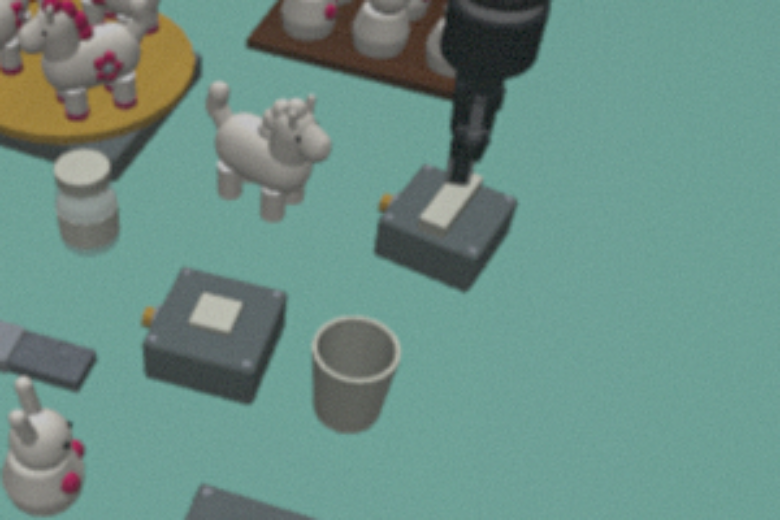

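Everything lines up over the bar. Contact should come at about 0.058 and the stop at about 0.085.

Call:
step_arm(
  xyz=[
    [-0.003,0.03,-0.004],
    [-0.003,0.05,-0.004],
    [-0.003,0.06,-0.004],
    [-0.003,0.07,-0.004],
    [-0.003,0.08,-0.004],
    [-0.003,0.088,-0.004],
    [-0.003,0.094,-0.004],
    [-0.003,0.094,-0.004],
    [-0.003,0.094,-0.004],
  ],
  rotation=[
    [0,0,0],
    [0,0,0],
    [0,0,0],
    [0,0,0],
    [0,0,0],
    [0,0,0],
    [0,0,0],
    [0,0,0],
    [0,0,0],
  ],
)

```text
clock: 12.4
tcp_pos: [0.4401, -0.2924, 0.224]
orientation: [-1.309, 1.04, -1.049]
contact_force: [-11.5, 6.4, 35.4]
grip_width: -0.0001
```

```bash
python3 d.py
```

```text
t 12.4 tcp [ 0.4401 -0.2924  0.224 ] F [-11.49   6.39  35.38] w -0.0001 j [ 0.67  0.5  -0.25  2.03  0.21  0.63 -1.07]
[[0.22, 0.003, 0.975], [-0.975, -0.006, 0.22], [0.006, -1.0, 0.001]]
rocker world d from tip [0.1332 0.5327 0.012 ] tool units [-1.634  -0.049   0.8238]
square world d from tip [0.1351 0.2088 0.008 ] tool units [-0.5797 -0.0294  0.5925]
bar world d from tip [0.0002 0.0001 0.008 ] tool units [ 0.     -0.0265  0.0008]
```

The bar is 8.0 mm down with 35 N against the stop. I'll lift clear.

Call:
step_arm(
  xyz=[
    [0,-0.05,0],
    [0,-0.2,0],
    [0,-0.4,0],
    [0,-0.5,0],
    [0,-0.5,0],
    [0,-0.5,0],
    [0,-0.5,0],
  ],
  rotation=[
    [0,0,0],
    [0,0,0],
    [0,0,0],
    [0,0,0],
    [0,0,0],
    [0,0,0],
    [0,0,0],
  ],
)

```text
clock: 13.28
tcp_pos: [0.4393, -0.2914, 0.3725]
orientation: [-1.309, 1.042, -1.047]
contact_force: [-0.6, 0.3, -0.4]
grip_width: 0.0003
```

```bash
python3 d.py;python3 - <<'E'
from h import *
f2=r.grab_frame("side")
cv2.imwrite("pics/side7.png",f2["pixels"][:,:,::-1])
b0=cv2.imread("pics/side0.png");d=cv2.absdiff(cv2.GaussianBlur(b0,(5,5),0),cv2.GaussianBlur(f2["pixels"][:,:,::-1],(5,5),0)).max(2)
cv2.imwrite("pics/diff7.png",np.clip(d.astype(int)*4,0,255).astype(np.uint8))
E
```

```text
t 13.28 tcp [ 0.4393 -0.2914  0.3725] F [-0.61  0.32 -0.4 ] w 0.0003 j [ 0.72  0.29 -0.3   1.93  0.11  0.94 -0.98]
[[0.22, 0.0, 0.975], [-0.975, -0.004, 0.22], [0.004, -1.0, -0.001]]
rocker world d from tip [ 0.1344  0.5314 -0.1365] tool units [-1.6311  0.4477  0.8271]
square world d from tip [ 0.1363  0.2075 -0.1405] tool units [-0.5767  0.4657  0.5957]
bar world d from tip [ 0.0014 -0.0012 -0.1405] tool units [0.0029 0.4685 0.004 ]
```

View pics/side7.png

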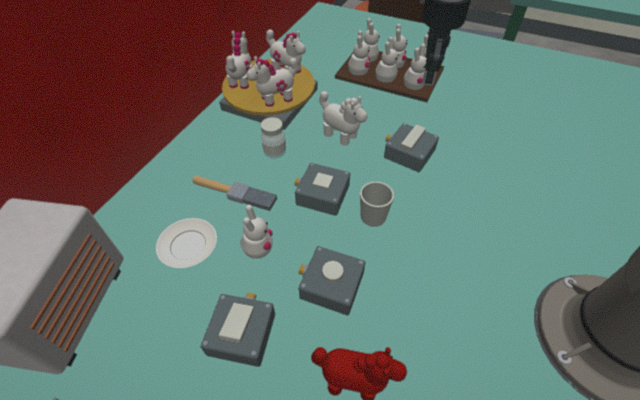

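View pics/diff7.png

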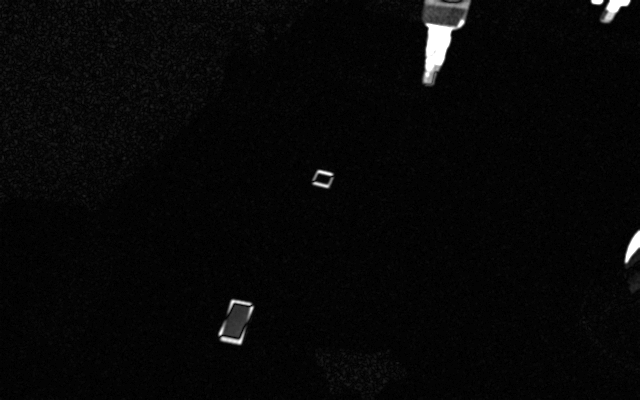

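Compared with the first side picture, only the rocker (236,322), the square key (323,179) and the arm have changed. The bar key (413,135) is back up and the bystanders haven't moved.

```bash
python3 -c "
from bench import r
print(r.hand_in())"
```

```text
the job is handed in; nothing more can be done
None
```

I pressed the three controls in the required order with the gripper shut, then handed the job in at about 13 s of the 58 s. `hand_in` reports no verdict, so this rests on my own checks.

| Control | At the press | After lifting clear |
|---|---|---|
| Rocker, raised end | Stopped moving as force rose to 27 N | Paddle corners in the side picture match the fully tipped position, not the raised one |
| Square key | About 7.7 mm down, 27 N against the stop | Still down |
| Bar key | About 8.0 mm down, 35 N against the stop | Back up, no difference from the first picture |

- **Rest of the scene:** Comparing the first and last side pictures, only the rocker, the square key and the arm differ. The round key, figurines, pots, saucer and brush show no change.
- **Contact at the end:** The gripper was about 14 cm above the keys, and the contact force reading was below 1 N.
- **Disagreement:** The top and wrist cameras placed the rocker box about 3 mm apart. I used the top camera's position, and no check failed.

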